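# Open the gouge case's dial padlock and hold it out over the hasp

## Robot

A 6-joint arm with a two-finger parallel gripper is mounted at the origin on the work surface. World frame = base frame: x ahead of the robot, y to its left, z up, the work surface at z = 0. Lengths are in mm, angles in rad, forces in N, time in s.
With the tool pointing down it reaches from about 275 to 750 mm from the base axis. Payload 10.2 kg.
Tool frame: the origin (TCP) lies between the finger pads; the fingertips stand 22 mm ahead of it and the grasp point (between the pads) lies 3 mm ahead of it (ctrl.nose_length is the distance from the TCP to the fingertips, in mm); y points along the fingers, z is the direction in which the jaws open and shut, and the axes are right-handed (so a half turn about y gives the same grasp; the last joint's range is limited). The gripper opens to 85 mm and grips with 20 to 120 N. Pads are 22 mm wide; open, the fingers measure 114 mm over their backs; the gripper's body (76 mm by 85 mm) begins 54 mm behind the grasp point. The pads swing forward as they close: fully open they stand 13 mm farther back than shut.
Start: joints at [-1.572, 0.313, 1.498, -0, 1.331, -0.223], TCP at [115.479, -512.148, 253.294] pointing down, gripper open.
Joint ranges: [-2.94, 2.94], [-0.97, 2.17], [0.19, 2.56], [-1.23, 4.37], [0.02, 3.11], [-2.88, 2.88]. Speed limits (rad/s): [2.39, 2.39, 3.01, 3.14, 3.14, 3.14].

## Interface

Orientations are given as a unit quaternion [w, x, y, z].
In Python, from rig import ctrl, eyes, models gives the robot as it stands.
- The arm moves only by the shell command python3 -m crank 'ROWS' [FORCE]. ROWS is JSON, a list of rows, each an object with "dp": the shift along the tool's x, y, z in mm, a list of three; "roll": the turn about the tool's y in rad; "gripper": the closure in counts, from 0 (fully open) to 255 (shut). A call has 1 to 10 rows; each row is the pose to reach, as a shift and turn from the pose commanded when the call began, along the tool's axes at that moment; what a row does not reach only later rows make up. A row lasts 1/12 s, in which the tool goes at most 41.7 mm and 7.16 degrees, less where a joint would pass 70% of its speed; a pose out of reach is approached as far as the arm can. A call with a gripper value outside its range is refused whole. The fingers move at their own pace and stop on an object; FORCE is the grip in N (left out, the last holds). Time passes only in rows, so rows that repeat a pose let the fingers close. It gives the time, the measured TCP pose, the force and the opening at its end, in the units of the state.
- ctrl.sense(): the state, without advancing time (a new reading comes with each control period).
- eyes.capture(name): name is "scene" or "top" or "wrist"; returns a dict with "color" (400x640x3 uint8, red, green, blue), "fx", "fy", "cx", "cy" (pixels), "R" (3x3) and "t" (3): a world point X has camera coordinates R X + t. Camera axes: x right, y down, z forward; pixel columns grow to the right and rows downward; lengths in mm; the calibration is good to about 2 mm. A picture is of the moment at which its call begins. There is no depth.
- ctrl.finish_job(): hands the job in, once; it reports no verdict.
Trained networks look in a picture, given as the dict that the camera call returned (one of the last four; its "shot" number tells which), for a name from the list of things; names that differ only in an ending like _2 or _b are one class to them, and where a whole thing is asked for, a point or a joint stands for the part that bears it (a point fixed in the world has none). Each returns a list of dicts, best first, with "confidence" (0 to 1); they miss things now and then, are a little off and sometimes report something else, mostly with a low value. They report only what shows in the picture. A call takes as long as a camera call. They do not tell look-alikes from the thing itself.
- models.spot_in(picture, label): "extent" ([centre column, centre row, width, height] in pixels, round what is visible of it).
- models.spot_point(picture, label): "centre" ([column, row] in pixels: a listed point, or the origin of a listed thing).
The state is a dict: "time_s": time; "joints": joint angles; "dq": joint speeds; "tau": joint torques, N m; "eef_pos": TCP position; "ee_rot": TCP orientation; "force": force on the tool from outside, world axes, zero at the start; "wrist_torque": the same for the moment, N m; "grip_width": opening from 0.0 (shut) to 1.0 (fully open).
Only numpy, scipy, OpenCV 4.12 (cv2) and the standard library are available. Lean on these libraries where they do the work, as an engineer would, in place of code of your own. Each camera call takes 0.05 s, during which the arm holds its last target. There are 200 camera calls.

## Task

Set the blue dial padlock, dial up, down into the raised yellow-cornered rest and let go of it, then turn its dial clockwise, feeling the clicks, until the white pointer sits in the notch at the red mark. With the lock still seated, draw the shackle fully out, then pick the opened lock up and finish while still holding it level, dial up and shackle out, directly above the staple of the gouge case and a few centimetres (about 5 cm) clear of it. Do not put it down or let go at the end, and leave the other things on the bench where they are.

Things in the scene. Friction and masses are not known exactly. Their poses are not given: they have to be found in the camera images.
- lock_center (a point): Centre of the loose blue padlock's body, 15 mm above its underside. It lies on its back: body 60 mm (its x) by 58 mm (its y) by 30 mm high; the y sides are plain flat faces to grip. z is up through the dial, x points from the body to the shackle. Whole lock about 0.25 to 0.6 kg.
- knob_grip (a point): On the axis of the steel dial knob, 42 mm above the lock's underside, to grip it from above. Round knob 28 mm diameter, from 34 mm to 49 mm above the underside, any finger direction will do; white pointer line on it.
- dial (a joint): Dial angle, rad: 0 = white pointer at the red mark, positive = counter-clockwise from above, range -0.7 to 2.4. Clicks into a notch every 0.524 and centres itself in the nearest one when let go (up to 0.06 N m). Starts two or three notches counter-clockwise of the mark (1.05 or 1.57). Only in the notch at 0 is the shackle free; while the shackle is out the dial is blocked.
- bow_grip (a point): Middle of the shackle's cross bar, on the bar's axis: steel bar 8 mm diameter, straight for 22 mm along the lock's y, 76 mm from the lock's centre along its x when shut and 17 mm above the lock's underside. Inside the bow there are 42 mm from bar to body and 36 mm between the legs; the bow is 52 mm wide outside. Same axes as the lock.
- shackle (a joint): How far the shackle is drawn out along the lock's +x, m: 0 shut, 0.016 fully out. It slides with about 2 N friction and stays where it is left; blocked near 0 unless the dial is in the notch at the red mark.
- rest_seat (a point): Lock's centre when seated in the fixed rest; x along the lock's x (either way round fits; at +x the shackle points away from the robot). Column, foot 110 x 90 x 10 mm; strip 24 mm wide along x and cross bars 72 mm (y) by 16 mm at x = -30 and 30 mm, tops 56 mm above the bench, 15 mm below this point. Yellow outward-leaning lips 9 mm high at the corners guide the body, 2 mm play; the middle 40 mm of each y side is open.
- hasp_top (a point): Top of the steel staple (18 mm wide loop, 20 mm high) on the lid of the fixed wooden gouge case, 81 mm above the bench. The case is 220 mm (x) by 130 mm (y) and 60 mm high; the staple stands 50 mm from the middle towards -x.
- lock: The whole padlock, origin under the centre of the body, axes as for its centre. The dial is on its vertical axis: flange 43 mm diameter, top 34 mm above the underside, with the knob on it. A red mark lies on the face at the dial's +x side, towards the shackle.
- print_block: carved wooden printing block, 140 x 100 x 20 mm slab, black face with pale lines, origin under its middle; a bystander, to be left alone
- gouge_a: gouge lying flat, pale wooden handle, 165 mm long, 21 mm high, origin under its middle; a bystander, to be left alone
- gouge_b: gouge lying flat, dark wooden handle, 165 mm long, 21 mm high, origin under its middle; a bystander, to be left alone
- ink_jar: upright ink jar, 60 mm diameter, 65 mm tall, red label, origin under its middle; a bystander, to be left alone
- brayer: ink roller lying down, black roller 80 mm wide, 36 mm diameter, red handle, about 170 mm long, origin under its middle; a bystander, to be left alone
- baren: round brown wooden rubbing pad, 100 mm diameter, 18 mm high, origin under its middle; a bystander, to be left alone
There are look-alikes about, which are no part of the job. There is more than one size of the lock; the job needs the smaller. Of the things shaped like the part that bears rest_seat, the dark steel one is meant.

How it is judged:
By the outcome, as a careful person would: the job done as asked, in the order asked, and still so for the second after the job is handed in, while the arm keeps its last pose, push and grip.
It also fails if it takes over 67 s, if anything falls off the work surface, if the arm or the gripper's body presses on something with over 40 N, if the wrist force passes 120 N, or if a joint passes its speed limit or range.

## Working session

There is one attempt and no reset: what is moved stays moved. The work goes in short steps, Python scripts to look and compute and a shell command to move; the robot and the scene stay as the last step left them, time stands still between calls to the robot, and variables do not carry over. Pictures are saved under pics/ and viewed, about 8 in all and at most 12, crops included, and the job is handed in when it is done.

```bash
mkdir -p pics; ls; cat > h.py <<'E'
import numpy as np, cv2, sys
from rig import ctrl, eyes, models
from scipy.spatial.transform import Rotation as Rn
def save(p,name): cv2.imwrite('pics/'+name, p['color'][:,:,::-1])
def back(p,uv,z):
    R=np.array(p['R']);t=np.array(p['t']);c=-R.T@t
    d=R.T@np.array([(uv[0]-p['cx'])/p['fx'],(uv[1]-p['cy'])/p['fy'],1])
    return c+d*(z-c[2])/d[2]
def proj(p,X):
    c=np.array(p['R'])@np.array(X)+np.array(p['t']); return [p['fx']*c[0]/c[2]+p['cx'],p['fy']*c[1]/c[2]+p['cy']]
def toolR(s=None):
    s=s or ctrl.sense(); q=s['ee_rot']; return Rn.from_quat([q[1],q[2],q[3],q[0]]).as_matrix()
E
python3 - <<'E'
from h import *
s=ctrl.sense(); print(s); print(toolR(s).round(3)); print(ctrl.nose_length)
for n in('scene','top'):
    p=eyes.capture(n); save(p,n+'0.png'); print(n,p['fx'],np.array(p['R']).round(3).tolist(),np.round(p['t'],0))
    for l,z in(('lock_center',15),('knob_grip',42),('bow_grip',17),('rest_seat',71),('hasp_top',81)):
        print(l,[(round(d['confidence'],2),np.round(d['centre']),back(p,d['centre'],z).round(0)[:2]) for d in models.spot_point(p,l)[:5]])
E
```

```text
pics
{'time_s': 0.0, 'joints': array([-1.57239522e+00,  3.13467225e-01,  1.49848157e+00,  3.11171802e-05,
        1.33098206e+00, -2.23397192e-01]), 'dq': array([ 0.00070025,  0.00093013, -0.00023852, -0.00131687, -0.0001143 ,
       -0.00102035]), 'tau': array([-5.14500916e-04, -4.12266684e+01, -2.59749091e+01, -1.99722881e-04,
        4.08172622e-03,  1.41187567e-05]), 'eef_pos': array([ 115.48873194, -511.8954033 ,  252.70949477]), 'ee_rot': array([ 0.07831801, -0.07819055,  0.70323209, -0.70229421]), 'force': array([ 0.02412259, -0.02027256, -0.49953641]), 'wrist_torque': array([-0.05854571,  0.00494061, -0.0100984 ]), 'grip_width': 1.0022947952001893}
[[-0.976  0.     0.22 ]
 [-0.22   0.001 -0.976]
 [-0.    -1.    -0.001]]
22.0
scene 398.66240203641854 [[-0.873, 0.488, 0.018], [0.357, 0.665, -0.656], [-0.332, -0.566, -0.754]] [ 538.  -44. 1517.]
lock_center [(0.84, array([297., 116.]), array([ 391., -646.])), (0.52, array([302., 185.]), array([ 559., -274.]))]
knob_grip [(0.68, array([289., 105.]), array([ 404., -697.])), (0.64, array([414., 256.]), array([398., 182.])), (0.47, 
[... 468 characters left out ...]
, -0.988]] [-195.  540. 1294.]
lock_center [(0.85, array([452., 244.]), array([ 397., -669.])), (0.81, array([341., 197.]), array([ 558., -267.])), (0.35, array([390., 227.]), array([ 454., -443.]))]
knob_grip [(0.74, array([222., 249.]), array([362., 148.])), (0.6, array([457., 244.]), array([ 397., -675.])), (0.38, array([342., 160.]), array([ 691., -266.]))]
bow_grip [(0.64, array([350., 182.]), array([ 614., -297.])), (0.51, array([430., 254.]), array([ 357., -586.]))]
rest_seat [(0.66, array([252., 200.]), array([532.,  48.])), (0.58, array([297., 192.]), array([ 562., -107.]))]
hasp_top [(0.57, array([163., 194.]), array([540., 348.])), (0.23, array([225., 252.]), array([350., 127.]))]
```

View pics/scene0.png

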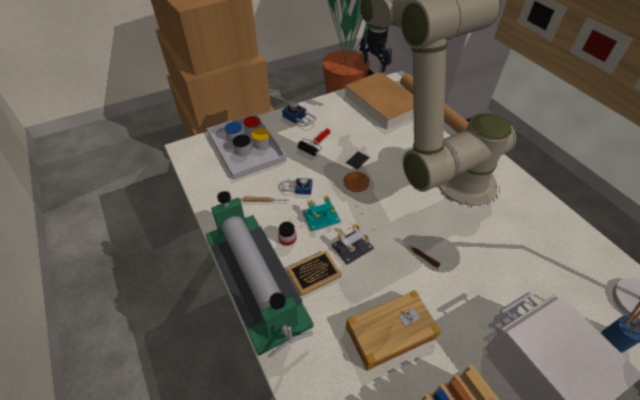

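View pics/top0.png

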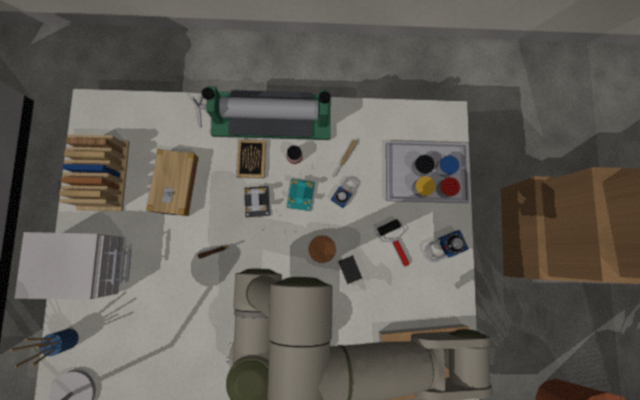

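The scene shows two blue locks. The smaller one is near the middle of the bench (top ~(342,195)), the larger one is far right (452,244). The dark steel rest is at top (257,200), next to the teal look-alike, and the case with its staple is at (166,193). The reachable small lock is at about (558,-268), with its shackle at about -27°.

```bash
python3 -m crank '[{"dp":[-485,0,-139],"roll":0.7,"gripper":0},{"dp":[-485,0,-139],"roll":0.7,"gripper":0},{"dp":[-485,0,-139],"roll":0.7,"gripper":0},{"dp":[-485,0,-139],"roll":0.7,"gripper":0},{"dp":[-485,0,-139],"roll":0.7,"gripper":0},{"dp":[-485,0,-139],"roll":0.7,"gripper":0},{"dp":[-485,0,-139],"roll":0.7,"gripper":0},{"dp":[-485,0,-139],"roll":0.7,"gripper":0},{"dp":[-485,0,-139],"roll":0.7,"gripper":0},{"dp":[-485,0,-139],"roll":0.7,"gripper":0}]'
```

```text
time_s: 1.43
eef_pos: [459.7, -323.5, 253.5]
ee_rot: [0.167, -0.168, -0.687, 0.687]
force: [0.3, -1.0, 0.8]
grip_width: 1.001
```

```bash
cat >> h.py <<'E'
def plan(xyz,az=None):
    "dp to TCP xyz and roll so that tool z azimuth = az (deg, mod 180)"
    s=ctrl.sense();R=toolR(s);d=R.T@(np.array(xyz)-s['eef_pos'])
    a=np.degrees(np.arctan2(R[1,2],R[0,2]));o=[round(float(a),2)]
    if az is not None:
        e=(az-a+90)%180-90; o.append(round(float(np.radians(-e)),4))
    print('dp',d.round(1),'az,roll',o,'tilt',R[:,1].round(3),'pos',s['eef_pos'].round(1),'j',s['joints'].round(2),'F',s['force'].round(1),'t',s['time_s'],'w',s['grip_width'])
def look(p,labs):
    for l,z in labs:
        print(l,[(round(d['confidence'],2),np.round(d['centre']),back(p,d['centre'],z).round(1)[:2]) for d in models.spot_point(p,l)[:4]])
E
python3 - <<'E'
from h import *
plan([558,-270,250],-117)
E
```

```text
dp [-62.6   3.5 -92.8] az,roll [-117.4, -0.007] tilt [ 0. -0. -1.] pos [ 459.7 -323.5  253.5] j [-0.82  0.39  1.38 -0.    1.36  1.23] F [ 0.3 -1.   0.8] t 1.4333 w 1.001168904269698
```

```bash
python3 -m crank '[{"dp":[-62,0,-93],"roll":0,"gripper":0},{"dp":[-62,0,-93],"roll":0,"gripper":0},{"dp":[-62,0,-93],"roll":0,"gripper":0},{"dp":[-62,0,-93],"roll":0,"gripper":0},{"dp":[-62,0,-93],"roll":0,"gripper":0},{"dp":[-62,0,-93],"roll":0,"gripper":0}]'
python3 - <<'E'
from h import *
p=eyes.capture('wrist'); save(p,'w1.png'); print(-np.array(p['R']).T@p['t'])
look(p,[('lock_center',15),('knob_grip',42),('bow_grip',17),('rest_seat',71)])
plan([558,-270,250],-117)
E
```

```text
time_s: 1.93
eef_pos: [555.5, -271.2, 253.1]
ee_rot: [0.168, -0.167, -0.687, 0.687]
force: [0.3, 1.2, 1.1]
grip_width: 1.001
[ 627.47970022 -309.05834615  372.6613236 ]
lock_center [(0.78, array([313., 170.]), array([ 558.9, -262.4])), (0.5, array([314., 174.]), array([ 554.4, -261.2]))]
knob_grip [(0.86, array([314., 175.]), array([ 559.1, -264. ])), (0.6, array([263.,  60.]), array([ 690.3, -274.6]))]
bow_grip [(0.92, array([606., 196.]), array([ 357.1, -580.3])), (0.8, array([322., 106.]), array([ 622.5, -307.6]))]
rest_seat [(0.83, array([193., 233.]), array([ 568.6, -115.4])), (0.59, array([106., 308.]), array([534.7,  40.8]))]
dp [-1.7  3.6 -2.6] az,roll [-117.47, -0.0083] tilt [ 0. -0. -1.] pos [ 555.3 -271.6  253.6] j [-0.64  0.52  1.19 -0.    1.43  1.41] F [ 0.1  0.2 -0.8] t 2.1833 w 0.9983948600205708
```

View pics/w1.png

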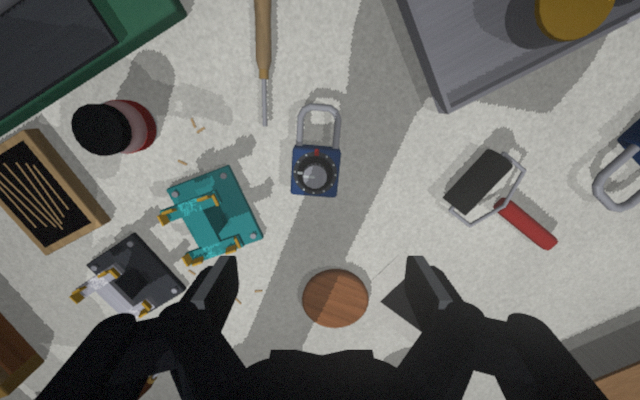

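The wrist view shows the small lock at (315,172) with its shackle up at (320,106). The red mark is at (316,152), towards the shackle, and the pointer is rotated counter-clockwise. The teal rest is at (215,215) and the dark rest at (130,275).

```bash
cat >> h.py <<'E'
def bluerect(p,near,z=30,win=70):
    im=p['color'].astype(int); m=((im[...,2]>im[...,0]+25)&(im[...,2]>im[...,1]+12)).astype(np.uint8)
    u,v=map(int,proj(p,[*near,z])); k=np.zeros_like(m); k[max(0,v-win):v+win,max(0,u-win):u+win]=1; m=m*k
    m=cv2.morphologyEx(m,cv2.MORPH_OPEN,np.ones((3,3),np.uint8))
    n,lab,st,_=cv2.connectedComponentsWithStats(m); i=1+np.argmax(st[1:,4]); ys,xs=np.where(lab==i)
    P=np.array([back(p,(x,y),z)[:2] for x,y in zip(xs,ys)],np.float32)
    print('blue',len(P),[np.round(c,1) for c in cv2.minAreaRect(P)])
E
python3 - <<'E'
from h import *
p=eyes.capture('wrist'); bluerect(p,(559,-264))
look(p,[('knob_grip',42),('bow_grip',17)])
print(proj(p,[559,-264,42]),proj(p,[622,-307,17]))
c=p['color'][90:210,255:375,::-1]; cv2.imwrite('pics/c1.png',cv2.resize(c,None,fx=5,fy=5,interpolation=cv2.INTER_CUBIC))
E
```

```text
blue 183 [array([ 583.4, -261.4]), array([23.5, 20.4]), np.float64(60.7)]
knob_grip [(0.58, array([314., 172.]), array([ 562.1, -266.1])), (0.24, array([106., 306.]), array([527.5,  73.3]))]
bow_grip [(0.69, array([320., 104.]), array([ 625.1, -306.5])), (0.63, array([606., 195.]), array([ 358. , -580.5]))]
[np.float64(313.33102684251526), np.float64(175.13344699764136)] [np.float64(321.0996753711569), np.float64(106.53675382634437)]
```

View pics/c1.png

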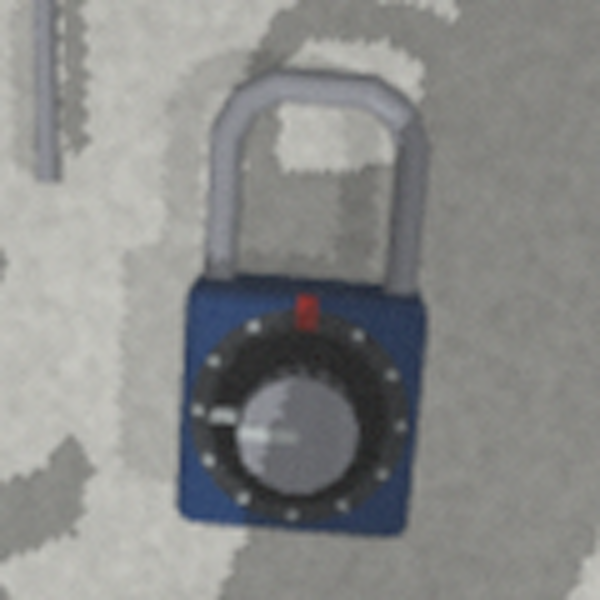

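The crop shows the body corners and the red mark at 12 o'clock. The white pointer is at 9 o'clock, so the dial is three notches CCW (1.57).

```bash
python3 - <<'E'
from h import *
p=eyes.capture('wrist')
C=np.array([back(p,(255+x/5,90+y/5),30)[:2] for x,y in((190,280),(427,297),(407,535),(180,520))]);print(C.round(1),C.mean(0))
e=C[0]-C[3]+C[1]-C[2];f=C[1]-C[0]+C[2]-C[3]; a=np.degrees(np.arctan2(e[1],e[0]));print(a,np.degrees(np.arctan2(f[1],f[0]))+90,np.linalg.norm(e)/2,np.linalg.norm(f)/2)
b=back(p,(255+322/5,90+88/5),17+3)[:2];print('bow',b,'ang',np.degrees(np.arctan2(*(b-[C.mean(0)[0],C.mean(0)[1]])[::-1])))
plan([*C.mean(0),100],a-90)
E
```

```text
[[ 598.7 -257.3]
 [ 569.6 -304.7]
 [ 519.2 -274.3]
 [ 548.5 -226.4]] [ 558.97163411 -265.66240967]
-31.339430141098397 -31.492919029009315 58.88029925545531 55.85869901434672
bow [ 622.23904252 -304.32120645] ang -31.42651958278676
dp [ -0.3 153.4  -6.4] az,roll [-117.42, 0.0684] tilt [ 0. -0. -1.] pos [ 555.7 -271.1  253.4] j [-0.64  0.52  1.19  0.    1.43  1.41] F [-0.4  0.   0.3] t 2.3833 w 0.9977514544628949
```

```bash
python3 -m crank '[{"dp":[0,150,-6.4],"roll":0.069,"gripper":0},{"dp":[0,150,-6.4],"roll":0.069,"gripper":0},{"dp":[0,150,-6.4],"roll":0.069,"gripper":0},{"dp":[0,150,-6.4],"roll":0.069,"gripper":0},{"dp":[0,190,-6.4],"roll":0.069,"gripper":0},{"dp":[0,215,-6.4],"roll":0.069,"gripper":0},{"dp":[0,231,-6.4],"roll":0.069,"gripper":0},{"dp":[0,231,-6.4],"roll":0.069,"gripper":0},{"dp":[0,231,-6.4],"roll":0.069,"gripper":0}]'
python3 - <<'E'
from h import *
plan([559,-265.6,22],-121.4)
E
```

```text
time_s: 3.13
eef_pos: [558.8, -265.2, 22.3]
ee_rot: [-0.191, 0.191, 0.681, -0.681]
force: [0.3, 1.2, -0.6]
grip_width: 1.002
dp [-0.4  0.3  0.2] az,roll [-121.36, 0.0007] tilt [-0.001  0.    -1.   ] pos [ 558.8 -265.2   22.3] j [-0.63  0.77  1.42  0.    0.96  1.49] F [ 0.3  1.2 -0.6] t 3.1333 w 1.0019890597916061
```

```bash
python3 -m crank '[{"dp":[0,0,0],"roll":0,"gripper":60},{"dp":[0,0,0],"roll":0,"gripper":90},{"dp":[0,0,0],"roll":0,"gripper":130},{"dp":[0,0,0],"roll":0,"gripper":130},{"dp":[0,0,0],"roll":0,"gripper":130},{"dp":[0,0,0],"roll":0,"gripper":130}]' 50
```

```text
time_s: 3.63
eef_pos: [559.7, -265.7, 24.2]
ee_rot: [0.19, -0.192, -0.68, 0.681]
force: [-0.4, 1.4, 6.9]
grip_width: 0.671
```

```bash
python3 -m crank '[{"dp":[0,-30,0],"roll":0,"gripper":130},{"dp":[0,-60,0],"roll":0,"gripper":130},{"dp":[0,-100,0],"roll":0,"gripper":130},{"dp":[238,-226,-219],"roll":-0.548,"gripper":130},{"dp":[238,-226,-219],"roll":-0.548,"gripper":130},{"dp":[238,-226,-219],"roll":-0.548,"gripper":130},{"dp":[238,-226,-219],"roll":-0.548,"gripper":130},{"dp":[238,-226,-219],"roll":-0.548,"gripper":130},{"dp":[238,-226,-219],"roll":-0.548,"gripper":130},{"dp":[238,-226,-219],"roll":-0.548,"gripper":130}]'
python3 - <<'E'
from h import *
plan([470,45,250],-90)
E
```

```text
time_s: 4.47
eef_pos: [482.4, -2.3, 228.8]
ee_rot: [0.0, -0.0, 0.707, -0.707]
force: [0.6, 0.9, -5.1]
grip_width: 0.667
dp [ 12.4 -21.2 -47.3] az,roll [-89.96, 0.0008] tilt [-0.001  0.    -1.   ] pos [482.4  -2.3 228.8] j [-0.25  0.24  1.66  0.    1.24  1.32] F [ 0.6  0.9 -5.1] t 4.4667 w 0.6671856574908003
```

```bash
python3 -m crank '[{"dp":[20,-21,-47],"roll":0,"gripper":130},{"dp":[20,-21,-47],"roll":0,"gripper":130},{"dp":[20,-21,-47],"roll":0,"gripper":130},{"dp":[20,-21,-47],"roll":0,"gripper":130}]'
python3 - <<'E'
from h import *
p=eyes.capture('wrist'); save(p,'w2.png')
look(p,[('rest_seat',71),('lock_center',230),('knob_grip',257),('hasp_top',81)])
plan([470,45,250],-90)
E
```

```text
time_s: 4.8
eef_pos: [463.4, 43.4, 249.4]
ee_rot: [-0.001, 0.001, -0.707, 0.707]
force: [0.3, 1.1, -5.2]
grip_width: 0.67
rest_seat [(0.76, array([322., 110.]), array([536.5,  42.6])), (0.59, array([486.,  79.]), array([ 564.9, -113.2]))]
lock_center [(0.79, array([324., 274.]), array([454.9,  41.8]))]
knob_grip [(0.57, array([317., 306.]), array([454.7,  45. ]))]
hasp_top [(0.88, array([  3., 104.]), array([541.7, 341.6]))]
dp [-6.1 -1.4 -2.8] az,roll [-90.03, -0.0006] tilt [-0.001  0.    -1.   ] pos [463.9  42.2 248.6] j [-0.16  0.19  1.67 -0.    1.28  1.41] F [-0.   0.5 -5.1] t 5.05 w 0.671203155916474
```

View pics/w2.png

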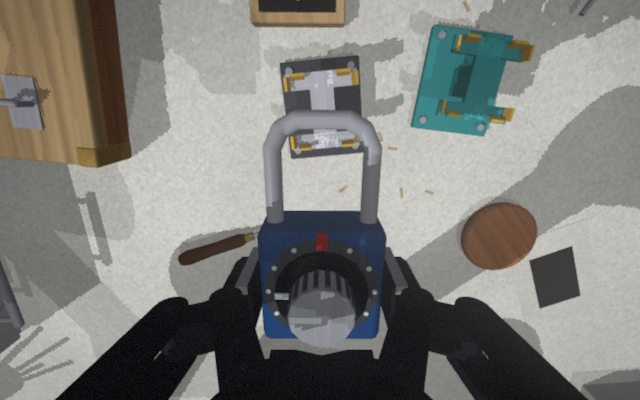

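```bash
python3 - <<'E'
from h import *
p=eyes.capture('wrist')
def cr(x0,y0,w,h,f): return cv2.resize(p['color'][y0:y0+h,x0:x0+w,::-1],None,fx=f,fy=f,interpolation=cv2.INTER_CUBIC)
a=cr(270,45,105,120,5); b=cr(250,90,145,260,2)
o=np.zeros((600,800,3),np.uint8); o[:600,:525]=a; o[:520,525-15+0:800]=b[:520,:290]; cv2.imwrite('pics/c2.png',o)
for n,X in(('knobtop',[0,0,49]),('bow',[76,0,17]),('TL',[30,29,30]),('TR',[30,-29,30]),('BL',[-30,29,30]),('BR',[-30,-29,30])):
    s=ctrl.sense()['eef_pos']; print(n,np.round(proj(p,[s[0]+X[0],s[1]+X[1],s[2]-24.2+X[2]]),1))
E
```

```text
knobtop [320.4 317.3]
bow [320.2 114.1]
TL [252.1 228.2]
TR [388.6 228. ]
BL [261.4 340.2]
BR [379.7 340.1]
```

View pics/c2.png

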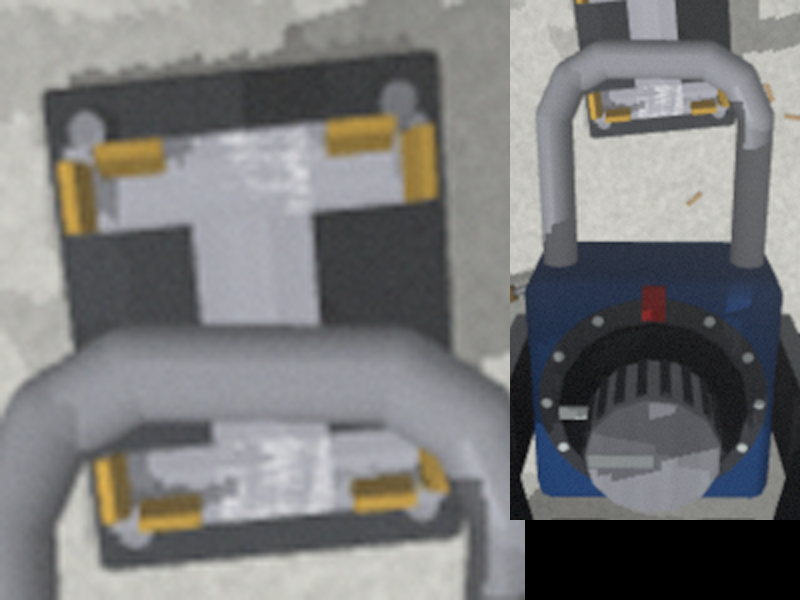

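The crop shows the rest's yellow lips all round and its foot rotated slightly. The lock is well held; body front corners are at about (259,232) and (386,235), knob top at (321,319).

```bash
python3 - <<'E'
from h import *
p=eyes.capture('wrist')
f=np.array([back(p,(270+x/5,45+y/5),10)[:2] for x,y in((45,93),(437,53),(465,522),(105,567))]);
l=np.array([back(p,(270+x/5,45+y/5),61)[:2] for x,y in((130,157),(361,135),(384,496),(171,512))]);
for C in(f,l):
    e=C[0]-C[3]+C[1]-C[2];g=C[1]-C[0]+C[2]-C[3]
    print(C.mean(0).round(1),np.degrees(np.arctan2(e[1],e[0])),np.degrees(np.arctan2(g[1],g[0]))+90,np.linalg.norm(e)/2,np.linalg.norm(g)/2)
s=ctrl.sense()['eef_pos'];u=s[2]-24.2
print(s,'knob',back(p,(321.5,319),u+49)[:2],'bow',back(p,(322.5,121),u+20)[:2],'body',[back(p,q,u+30)[:2].round(1) for q in((259,232.5),(386,235),(265,337),(379,337))])
t=eyes.capture('top');sc=eyes.capture('scene')
for c in(t,sc): look(c,[('rest_seat',71),('hasp_top',81)])
E
```

```text
[535.9  40.1] 5.6112521604409595 6.184032957275605 105.99152169188993 88.51093493987582
[535.1  40.6] 5.374159022410169 4.599336372581178 69.38113309617796 44.839774347529705
[463.8870893   42.41090764 248.79165095] knob [463.09172227  41.94211067] bow [537.28469258  41.45249537] body [array([491.9,  68.6]), array([490.6,  14.3]), array([435.9,  69.5]), array([435.8,  13.8])]
rest_seat [(0.72, array([252., 197.]), array([539.8,  48.7])), (0.58, array([299., 190.]), array([ 569.3, -113.3]))]
hasp_top [(0.9, array([162., 193.]), array([544.9, 353.7]))]
rest_seat [(0.69, array([321., 202.]), array([ 559.1, -128.8])), (0.6, array([352., 234.]), array([538.8,  35.3]))]
hasp_top [(0.73, array([413., 311.]), array([530.2, 339.7])), (0.39, array([416., 256.]), array([416.4, 203. ]))]
```

```bash
python3 - <<'E'
from h import *
plan([536.8,41.0,100],-84.5)
E
```

```text
dp [-73.  149.1   2. ] az,roll [-89.96, -0.0953] tilt [-0.  0. -1.] pos [463.8  42.9 249.1] j [-0.16  0.19  1.67  0.    1.28  1.41] F [ 0.  -0.1 -5.1] t 5.45 w 0.6668354238422745
```

```bash
python3 -m crank '[{"dp":[-73,20,1.7],"roll":-0.096,"gripper":130},{"dp":[-73,60,1.7],"roll":-0.096,"gripper":130},{"dp":[-73,100,1.7],"roll":-0.096,"gripper":130},{"dp":[-73,130,1.7],"roll":-0.096,"gripper":130},{"dp":[-73,149,1.7],"roll":-0.096,"gripper":130},{"dp":[-73,149,1.7],"roll":-0.096,"gripper":130},{"dp":[-73,149,1.7],"roll":-0.096,"gripper":130}]'
python3 - <<'E'
from h import *
p=eyes.capture('wrist');save(p,'w3.png')
plan([536.8,41.0,80],-84.5)
E
```

```text
time_s: 6.03
eef_pos: [536.9, 41.3, 100.3]
ee_rot: [0.034, -0.035, 0.706, -0.706]
force: [1.1, 0.3, -5.0]
grip_width: 0.67
dp [ 1.  21.7  0.1] az,roll [-84.45, 0.0009] tilt [ 0.002 -0.    -1.   ] pos [537.7  41.2 101.7] j [-0.14  0.51  1.64 -0.    0.99  1.33] F [ 0.1  0.6 -4.7] t 6.0833 w 0.6692241612659418
```

View pics/w3.png

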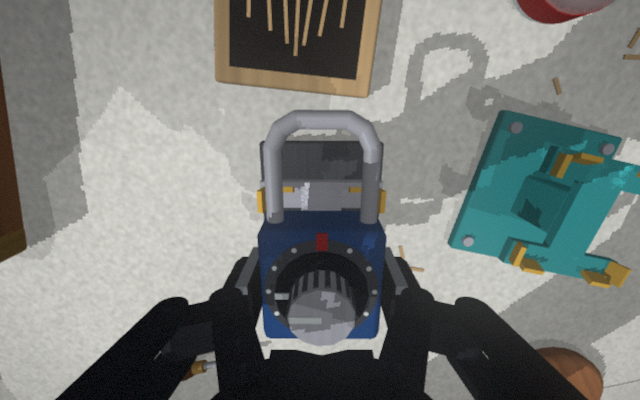

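The lock sits centred between the yellow lips (258..385 px against body 258..386 px), so I'll lower it.

```bash
python3 -m crank '[{"dp":[0,8,0],"roll":0,"gripper":130},{"dp":[0,12,0],"roll":0,"gripper":130},{"dp":[0,15,0],"roll":0,"gripper":130},{"dp":[0,18,0],"roll":0,"gripper":130},{"dp":[0,20,0],"roll":0,"gripper":130},{"dp":[0,20,0],"roll":0,"gripper":130}]'
```

```text
time_s: 6.58
eef_pos: [536.9, 41.3, 80.4]
ee_rot: [-0.034, 0.034, -0.706, 0.706]
force: [0.2, -0.0, -5.0]
grip_width: 0.671
```

```bash
python3 -m crank '[{"dp":[0,1,0],"roll":0,"gripper":130},{"dp":[0,2,0],"roll":0,"gripper":130},{"dp":[0,2,0],"roll":0,"gripper":130}]'; python3 -m crank '[{"dp":[0,1,0],"roll":0,"gripper":130},{"dp":[0,2,0],"roll":0,"gripper":130},{"dp":[0,2,0],"roll":0,"gripper":130}]'
```

```text
time_s: 6.83
eef_pos: [537.0, 41.3, 80.2]
ee_rot: [-0.035, 0.034, -0.706, 0.706]
force: [-9.4, 0.3, 15.4]
grip_width: 0.668
time_s: 7.08
eef_pos: [537.0, 41.3, 80.1]
ee_rot: [-0.035, 0.034, -0.706, 0.707]
force: [-17.5, -0.5, 36.4]
grip_width: 0.669
```

```bash
python3 -m crank '[{"dp":[0,-3,0],"roll":0,"gripper":130},{"dp":[0,-3.5,0],"roll":0,"gripper":130},{"dp":[0,-3.5,0],"roll":0,"gripper":60},{"dp":[0,-3.5,0],"roll":0,"gripper":0},{"dp":[0,-3.5,0],"roll":0,"gripper":0},{"dp":[0,-3.5,0],"roll":0,"gripper":0},{"dp":[0,-3.5,0],"roll":0,"gripper":0}]'; python3 -m crank '[{"dp":[0,-20,0],"roll":0,"gripper":0},{"dp":[0,-50,0],"roll":0,"gripper":0},{"dp":[0,-90,0],"roll":0,"gripper":0},{"dp":[60,-120,0],"roll":0,"gripper":0},{"dp":[60,-120,0],"roll":0,"gripper":0},{"dp":[60,-120,0],"roll":0,"gripper":0}]'
python3 - <<'E'
from h import *
p=eyes.capture('wrist')
look(p,[('rest_seat',71),('lock_center',71),('knob_grip',98),('bow_grip',73)])
plan([536.8,41.0,102],-84.5)
u,v=map(int,proj(p,[545,41,80])); x0=max(0,u-90);y0=max(0,v-100);print(x0,y0)
cv2.imwrite('pics/c4.png',cv2.resize(p['color'][y0:y0+180,x0:x0+180,::-1],None,fx=3.3,fy=3.3,interpolation=cv2.INTER_CUBIC))
E
```

```text
time_s: 7.67
eef_pos: [536.9, 41.3, 79.6]
ee_rot: [-0.034, 0.034, -0.706, 0.706]
force: [-0.5, 0.5, -0.9]
grip_width: 0.998
time_s: 8.17
eef_pos: [475.2, 35.6, 202.2]
ee_rot: [-0.035, 0.033, -0.706, 0.707]
force: [0.5, -0.5, 0.4]
grip_width: 0.999
rest_seat [(0.73, array([515., 111.]), array([ 564.3, -116.6]))]
lock_center [(0.73, array([322., 128.]), array([535.1,  40.3]))]
knob_grip [(0.87, array([320., 132.]), array([534.4,  41.8]))]
bow_grip [(0.68, array([323.,  22.]), array([612.3,  47.3]))]
dp [-59.6  96.9   0.3] az,roll [-84.45, 0.0008] tilt [-0.001  0.    -1.   ] pos [477.5  35.5 199. ] j [-0.17  0.26  1.71  0.    1.17  1.3 ] F [ 0.5 -0.6  0. ] t 8.4167 w 1.001544412514359
232 16
```

View pics/c4.png

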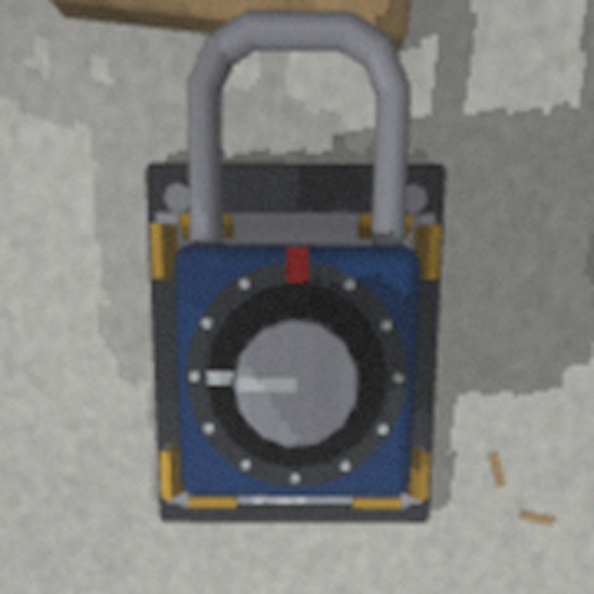

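The lock is seated squarely between the lips, with the pointer still at 9 o'clock. Next the knob: I wind the wrist back a quarter turn first, then grip it.

```bash
python3 -m crank '[{"dp":[-58,0,0.3],"roll":-1.571,"gripper":90},{"dp":[-58,0,0.3],"roll":-1.571,"gripper":90},{"dp":[-58,30,0.3],"roll":-1.571,"gripper":90},{"dp":[-58,40,0.3],"roll":-1.571,"gripper":90},{"dp":[-58,40,0.3],"roll":-1.571,"gripper":90},{"dp":[-58,40,0.3],"roll":-1.571,"gripper":90},{"dp":[-58,40,0.3],"roll":-1.571,"gripper":90},{"dp":[-58,40,0.3],"roll":-1.571,"gripper":90},{"dp":[-58,40,0.3],"roll":-1.571,"gripper":90},{"dp":[-58,40,0.3],"roll":-1.571,"gripper":90}]' 30
python3 - <<'E'
from h import *
plan([535.2,40.8,121],5.5)
E
```

```text
time_s: 9.25
eef_pos: [535.1, 40.9, 158.6]
ee_rot: [0.442, -0.443, 0.552, -0.551]
force: [0.4, -0.2, 0.5]
grip_width: 0.65
dp [ 0.1 37.6  0.1] az,roll [-12.47, -0.3137] tilt [-0.002  0.    -1.   ] pos [535.1  40.9 158.6] j [-0.14  0.43  1.59  0.    1.12  0.08] F [ 0.4 -0.2  0.5] t 9.25 w 0.6498525439446968
```

```bash
python3 -m crank '[{"dp":[0,10,0],"roll":-0.32,"gripper":90},{"dp":[0,20,0],"roll":-0.32,"gripper":90},{"dp":[0,30,0],"roll":-0.32,"gripper":90},{"dp":[0,37.5,0],"roll":-0.32,"gripper":90},{"dp":[0,37.5,0],"roll":-0.32,"gripper":140},{"dp":[0,37.5,0],"roll":-0.32,"gripper":200},{"dp":[0,37.5,0],"roll":-0.32,"gripper":200},{"dp":[0,37.5,0],"roll":-0.32,"gripper":200},{"dp":[0,37.5,0],"roll":-0.32,"gripper":200}]' 30
python3 - <<'E'
from h import *
plan([535.2,40.8,121],5.5); print(ctrl.sense()['wrist_torque'])
E
```

```text
time_s: 10.0
eef_pos: [535.0, 40.9, 122.3]
ee_rot: [0.523, -0.523, 0.475, -0.476]
force: [1.2, 1.0, -3.4]
grip_width: 0.299
dp [0.1 1.3 0.2] az,roll [5.46, -0.0006] tilt [ 0. -0. -1.] pos [535.   40.9 122.3] j [-0.14  0.48  1.63  0.    1.04 -0.24] F [ 1.2  1.  -3.4] t 10.0 w 0.29922850286150293
[-0.03221279 -0.20549896 -0.00658577]
```

```bash
python3 -m crank '[{"dp":[0,0,0],"roll":0,"gripper":200},{"dp":[0,0,0],"roll":0,"gripper":200}]'
python3 - <<'E'
from h import *
p=eyes.capture('wrist');c=p['color'][130:400,160:480,::-1]
cv2.imwrite('pics/c5.png',cv2.resize(c,None,fx=2.2,fy=2.2,interpolation=cv2.INTER_CUBIC))
s=ctrl.sense();print(s['eef_pos'],s['force'],s['wrist_torque'],s['grip_width'])
E
```

```text
time_s: 10.17
eef_pos: [534.9, 40.9, 122.3]
ee_rot: [0.523, -0.523, 0.475, -0.476]
force: [1.3, 0.0, -2.3]
grip_width: 0.3
[534.9495207   40.84731008 122.33874634] [ 0.62132203  0.03840773 -2.67288132] [ 0.01737277 -0.27836485  0.04601963] 0.2974632257132002
```

View pics/c5.png

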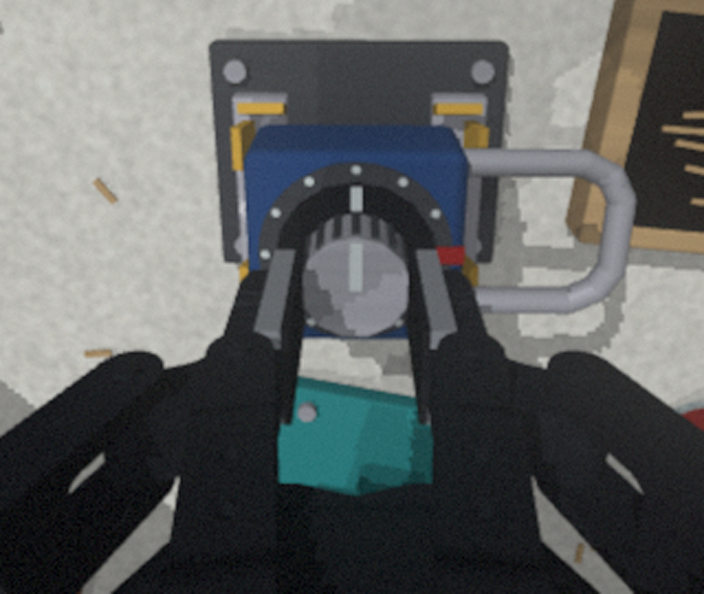

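The knob is gripped centrally. I turn it clockwise one notch at a time and read the torque each time.

```bash
cat > q.py <<'E'
from h import *
s=ctrl.sense();R=toolR(s);print('az %.2f'%np.degrees(np.arctan2(R[1,2],R[0,2])),s['wrist_torque'].round(3),s['force'].round(1),s['eef_pos'].round(1))
E
python3 -m crank '[{"dp":[0,0,0],"roll":0.08,"gripper":200},{"dp":[0,0,0],"roll":0.16,"gripper":200},{"dp":[0,0,0],"roll":0.24,"gripper":200},{"dp":[0,0,0],"roll":0.30,"gripper":200}]';python3 q.py
python3 -m crank '[{"dp":[0,0,0],"roll":0.08,"gripper":200},{"dp":[0,0,0],"roll":0.16,"gripper":200},{"dp":[0,0,0],"roll":0.224,"gripper":200},{"dp":[0,0,0],"roll":0.224,"gripper":200}]';python3 q.py
python3 -m crank '[{"dp":[0,0,0],"roll":0.1,"gripper":200},{"dp":[0,0,0],"roll":0.2,"gripper":200},{"dp":[0,0,0],"roll":0.3,"gripper":200},{"dp":[0,0,0],"roll":0.4,"gripper":200},{"dp":[0,0,0],"roll":0.524,"gripper":200},{"dp":[0,0,0],"roll":0.524,"gripper":200}]';python3 q.py
```

```text
time_s: 10.55
eef_pos: [534.8, 40.8, 122.3]
ee_rot: [-0.445, 0.445, -0.549, 0.549]
force: [0.7, 0.4, -1.6]
grip_width: 0.296
az -11.93 [ 0.014 -0.096  0.02 ] [ 0.7  0.4 -1.6] [534.8  40.8 122.3]
time_s: 10.88
eef_pos: [534.8, 40.8, 122.3]
ee_rot: [0.382, -0.382, 0.595, -0.595]
force: [-0.5, 0.5, -1.0]
grip_width: 0.302
az -24.66 [-0.022 -0.023 -0.059] [-0.5  0.5 -1. ] [534.8  40.8 122.3]
time_s: 11.38
eef_pos: [534.7, 40.9, 122.3]
ee_rot: [0.214, -0.215, 0.674, -0.674]
force: [-0.7, -0.3, -0.9]
grip_width: 0.301
az -54.69 [ 0.112  0.051 -0.021] [-0.7 -0.3 -0.9] [534.7  40.9 122.3]
```

```bash
python3 -m crank '[{"dp":[0,0,0],"roll":0.1,"gripper":200},{"dp":[0,0,0],"roll":0.2,"gripper":200},{"dp":[0,0,0],"roll":0.27,"gripper":200},{"dp":[0,0,0],"roll":0.27,"gripper":200}]';python3 q.py
python3 -m crank '[{"dp":[0,0,0],"roll":0.1,"gripper":200},{"dp":[0,0,0],"roll":0.2,"gripper":200},{"dp":[0,0,0],"roll":0.252,"gripper":200},{"dp":[0,0,0],"roll":0.252,"gripper":200},{"dp":[0,0,0],"roll":0.252,"gripper":200}]';python3 q.py
python3 -m crank '[{"dp":[0,0,0],"roll":0,"gripper":120},{"dp":[0,0,0],"roll":0,"gripper":90},{"dp":[0,0,0],"roll":0,"gripper":90},{"dp":[0,-40,0],"roll":0,"gripper":90},{"dp":[0,-80,0],"roll":0,"gripper":90},{"dp":[50,-90,0],"roll":0,"gripper":120},{"dp":[50,-90,0],"roll":0,"gripper":120},{"dp":[50,-90,0],"roll":0,"gripper":120}]';python3 q.py
python3 - <<'E'
from h import *
p=eyes.capture('wrist')
look(p,[('knob_grip',98),('bow_grip',73)])
u,v=map(int,proj(p,[550,41,80])); x0=max(0,u-90);y0=max(0,v-100);print(x0,y0)
cv2.imwrite('pics/c6.png',cv2.resize(p['color'][y0:y0+180,x0:x0+180,::-1],None,fx=3.3,fy=3.3,interpolation=cv2.INTER_CUBIC))
E
```

```text
time_s: 11.72
eef_pos: [534.8, 40.9, 122.3]
ee_rot: [0.124, -0.124, 0.696, -0.696]
force: [-2.2, 1.0, -1.2]
grip_width: 0.299
az -69.87 [0.171 0.113 0.01 ] [-2.2  1.  -1.2] [534.8  40.9 122.3]
time_s: 12.13
eef_pos: [534.8, 40.9, 122.3]
ee_rot: [0.036, -0.036, 0.706, -0.706]
force: [-0.7, 0.6, -0.1]
grip_width: 0.298
az -84.13 [ 0.246  0.113 -0.056] [-0.7  0.6 -0.1] [534.8  40.9 122.3]
time_s: 12.8
eef_pos: [483.9, 35.9, 213.4]
ee_rot: [-0.035, 0.034, -0.706, 0.706]
force: [-0.4, 0.1, 0.2]
grip_width: 0.533
az -84.40 [-0.003  0.03  -0.025] [-0.4  0.1  0.2] [483.9  35.9 213.4]
knob_grip [(0.77, array([322., 143.]), array([533.4,  39.5]))]
bow_grip [(0.65, array([326.,  38.]), array([612.2,  44.7]))]
232 20
```

View pics/c6.png

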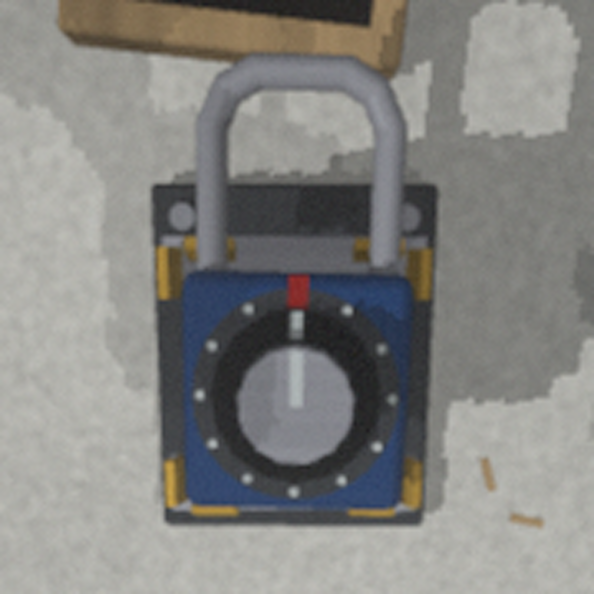

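Pointer is at the red mark and the lock is still seated. Now the shackle: I wind the wrist back and go over the bar at about (611,48).

```bash
python3 -m crank '[{"dp":[-128,0,0.6],"roll":-1.571,"gripper":160},{"dp":[-128,0,0.6],"roll":-1.571,"gripper":160},{"dp":[-128,0,0.6],"roll":-1.571,"gripper":160},{"dp":[-128,0,0.6],"roll":-1.571,"gripper":160},{"dp":[-128,40,0.6],"roll":-1.571,"gripper":160},{"dp":[-128,73,0.6],"roll":-1.571,"gripper":160},{"dp":[-128,73,0.6],"roll":-1.571,"gripper":160},{"dp":[-128,73,0.6],"roll":-1.571,"gripper":160},{"dp":[-128,73,0.6],"roll":-1.571,"gripper":160},{"dp":[-128,73,0.6],"roll":-1.571,"gripper":160}]' 40
python3 -m crank '[{"dp":[0,0,0],"roll":-0.12,"gripper":160},{"dp":[0,0,0],"roll":-0.24,"gripper":160},{"dp":[0,0,0],"roll":-0.318,"gripper":160},{"dp":[0,0,0],"roll":-0.318,"gripper":160}]'
python3 - <<'E'
from h import *
plan([611,47.8,91],5.5)
p=eyes.capture('wrist'); save(p,'w7.png'); look(p,[('bow_grip',73),('knob_grip',98)]); print(proj(p,[611,47.8,73]),proj(p,[611,47.8,91]))
E
```

```text
time_s: 13.78
eef_pos: [613.0, 47.9, 137.7]
ee_rot: [0.442, -0.443, 0.552, -0.551]
force: [-1.1, -1.0, 0.3]
grip_width: 0.375
time_s: 14.12
eef_pos: [612.9, 47.9, 138.0]
ee_rot: [-0.523, 0.524, -0.476, 0.475]
force: [-0.1, 0.1, -0.0]
grip_width: 0.374
dp [-0.1 47.  -1.9] az,roll [5.56, 0.0011] tilt [-0.001  0.    -1.   ] pos [612.9  47.9 138. ] j [-0.11  0.61  1.35  0.    1.18 -0.21] F [-0.1  0.1 -0. ] t 14.1167 w 0.37400674305047976
bow_grip [(0.62, array([322., 226.]), array([612.4,  48.1]))]
knob_grip [(0.7, array([191., 240.]), array([533.6,  42.1]))]
[np.float64(319.50773163578606), np.float64(226.07742527528507)] [np.float64(319.3314838501613), np.float64(237.68838301075704)]
```

View pics/w7.png

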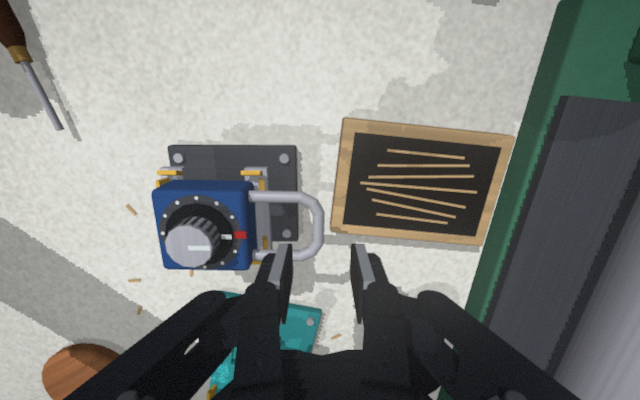

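The fingers straddle the bar (bar at pixel (318,226), 612/48). I descend and close.

```bash
python3 -m crank '[{"dp":[0,15,-1],"roll":0,"gripper":160},{"dp":[0,30,-1],"roll":0,"gripper":160},{"dp":[0,40,-1],"roll":0,"gripper":160},{"dp":[0,47,-1],"roll":0,"gripper":160},{"dp":[0,47,-1],"roll":0,"gripper":160}]'; python3 q.py
python3 -m crank '[{"dp":[0,0,0],"roll":0,"gripper":200},{"dp":[0,0,0],"roll":0,"gripper":245},{"dp":[0,0,0],"roll":0,"gripper":245},{"dp":[0,0,0],"roll":0,"gripper":245},{"dp":[0,0,0],"roll":0,"gripper":245}]' 40;python3 q.py
```

```text
time_s: 14.68
eef_pos: [611.0, 47.7, 90.6]
ee_rot: [-0.522, 0.523, -0.477, 0.475]
force: [-0.9, -0.7, 0.1]
grip_width: 0.37
az 5.34 [ 0.029 -0.024  0.011] [-0.9 -0.7  0.1] [611.   47.7  90.6]
time_s: 15.1
eef_pos: [611.9, 47.8, 92.9]
ee_rot: [0.523, -0.523, 0.476, -0.476]
force: [0.2, -0.2, 2.9]
grip_width: 0.067
az 5.38 [ 0.082 -0.051 -0.099] [ 0.2 -0.2  2.9] [611.9  47.8  92.9]
```

```bash
python3 -m crank '[{"dp":[0,0,3],"roll":0,"gripper":245},{"dp":[0,0,6],"roll":0,"gripper":245},{"dp":[0,0,9],"roll":0,"gripper":245},{"dp":[0,0,12],"roll":0,"gripper":245},{"dp":[0,0,14],"roll":0,"gripper":245},{"dp":[0,0,14],"roll":0,"gripper":245}]';python3 q.py
python3 -m crank '[{"dp":[0,0,1],"roll":0,"gripper":245},{"dp":[0,0,2],"roll":0,"gripper":245},{"dp":[0,0,2],"roll":0,"gripper":245}]';python3 q.py
```

```text
time_s: 15.6
eef_pos: [626.0, 49.0, 92.1]
ee_rot: [0.523, -0.523, 0.476, -0.476]
force: [0.2, 0.4, 2.2]
grip_width: 0.071
az 5.38 [ 0.16  -0.004 -0.082] [0.2 0.4 2.2] [626.   49.   92.1]
time_s: 15.85
eef_pos: [627.2, 49.2, 92.0]
ee_rot: [-0.523, 0.523, -0.476, 0.476]
force: [-3.0, -0.4, 1.6]
grip_width: 0.069
az 5.39 [ 0.054  0.53  -0.013] [-3.  -0.4  1.6] [627.2  49.2  92. ]
```

```bash
for i in 1 2; do python3 -m crank '[{"dp":[0,0,1],"roll":0,"gripper":245},{"dp":[0,0,1],"roll":0,"gripper":245}]' >/dev/null;python3 q.py; done
```

```text
az 5.39 [ 0.021  0.604 -0.026] [-3.5  0.2  1.3] [628.3  49.3  92. ]
az 5.38 [-0.024  0.542 -0.015] [-3.3  0.6  0.7] [629.5  49.4  92.1]
```

```bash
for i in 1 2 3; do python3 -m crank '[{"dp":[0,0,0.7],"roll":0,"gripper":245},{"dp":[0,0,0.7],"roll":0,"gripper":245}]' >/dev/null;python3 q.py; done
```

```text
az 5.39 [0.002 0.846 0.003] [-4.2 -0.9  0.9] [629.9  49.5  92. ]
az 5.40 [0.011 1.195 0.   ] [-7.8  0.1  1. ] [630.1  49.6  91.7]
az 5.40 [-0.094  1.557  0.01 ] [-8.9  0.1  0.8] [630.3  49.7  91.4]
```

```bash
python3 -m crank '[{"dp":[0,0,-0.7],"roll":0,"gripper":245},{"dp":[0,0,-1],"roll":0,"gripper":160},{"dp":[0,0,-1],"roll":0,"gripper":160},{"dp":[0,0,-1],"roll":0,"gripper":160},{"dp":[0,-40,-1],"roll":0,"gripper":160},{"dp":[0,-80,-1],"roll":0,"gripper":160},{"dp":[0,-120,-1],"roll":0,"gripper":0},{"dp":[0,-120,-100],"roll":0.1,"gripper":0},{"dp":[0,-120,-100],"roll":0.2,"gripper":0},{"dp":[0,-120,-100],"roll":0.3,"gripper":0}]'
python3 - <<'E'
from h import *
p=eyes.capture('wrist'); save(p,'w8.png'); look(p,[('bow_grip',73),('knob_grip',98),('lock_center',71)])
plan([537,41.0,110],-84.5)
E
```

```text
time_s: 17.52
eef_pos: [528.5, 40.3, 212.4]
ee_rot: [0.444, -0.445, 0.55, -0.55]
force: [0.8, 0.6, 0.0]
grip_width: 0.92
bow_grip [(0.98, array([431., 160.]), array([630.4,  50.3]))]
knob_grip [(0.75, array([331., 201.]), array([536. ,  40.2]))]
lock_center [(0.61, array([333., 191.]), array([538.7,  40.3]))]
dp [ -1.8 102.9   3.8] az,roll [-11.73, 1.2701] tilt [ 0.002 -0.    -1.   ] pos [532.7  40.1 212.9] j [-0.14  0.37  1.53  0.    1.24  0.06] F [ 0.4 -0.6 -0.2] t 17.7167 w 1.0020317306925828
```

```bash
python3 -m crank '[{"dp":[-2,0,4],"roll":1.27,"gripper":0},{"dp":[-2,0,4],"roll":1.27,"gripper":0},{"dp":[-2,0,4],"roll":1.27,"gripper":0},{"dp":[-2,0,4],"roll":1.27,"gripper":0},{"dp":[-2,0,4],"roll":1.27,"gripper":0},{"dp":[-2,0,4],"roll":1.27,"gripper":0},{"dp":[-2,0,4],"roll":1.27,"gripper":0},{"dp":[-2,0,4],"roll":1.27,"gripper":0},{"dp":[-2,30,4],"roll":1.27,"gripper":0},{"dp":[-2,60,4],"roll":1.27,"gripper":0}]'
python3 -m crank '[{"dp":[0,0,0],"roll":0.1,"gripper":0},{"dp":[0,0,0],"roll":0.1,"gripper":0},{"dp":[0,0,0],"roll":0.1,"gripper":0}]'
python3 - <<'E'
from h import *
plan([537,41.0,82],-84.5)
p=eyes.capture('wrist'); look(p,[('bow_grip',73),('knob_grip',98)]);
E
```

```text
time_s: 18.55
eef_pos: [538.3, 41.2, 152.4]
ee_rot: [-0.041, 0.037, -0.706, 0.706]
force: [-0.2, 0.4, -0.8]
grip_width: 0.996
time_s: 18.8
eef_pos: [537.4, 41.3, 152.4]
ee_rot: [-0.007, 0.006, -0.707, 0.707]
force: [0.2, -0.6, -0.2]
grip_width: 0.999
dp [ 0.5 70.4  0.2] az,roll [-88.92, -0.0771] tilt [ 0.001 -0.    -1.   ] pos [537.4  41.3 152.4] j [-0.14  0.44  1.59  0.    1.11  1.41] F [ 0.2 -0.6 -0.2] t 18.8 w 0.9993501340508041
bow_grip [(0.92, array([312.,  84.]), array([628.8,  48.7]))]
knob_grip [(0.83, array([322., 233.]), array([536.9,  40.6]))]
```

```bash
python3 -m crank '[{"dp":[0.5,15,0],"roll":-0.077,"gripper":0},{"dp":[0.5,35,0],"roll":-0.077,"gripper":0},{"dp":[0.5,55,0],"roll":-0.077,"gripper":0},{"dp":[0.5,65,0],"roll":-0.077,"gripper":0},{"dp":[0.5,69,0],"roll":-0.077,"gripper":0},{"dp":[0.5,69,0],"roll":-0.077,"gripper":0}]'; python3 q.py
python3 -m crank '[{"dp":[0,0,0],"roll":0,"gripper":60},{"dp":[0,0,0],"roll":0,"gripper":90},{"dp":[0,0,0],"roll":0,"gripper":130},{"dp":[0,0,0],"roll":0,"gripper":130},{"dp":[0,0,0],"roll":0,"gripper":130},{"dp":[0,0,0],"roll":0,"gripper":130}]' 60;python3 q.py
```

```text
time_s: 19.45
eef_pos: [535.9, 41.3, 83.1]
ee_rot: [0.033, -0.033, 0.706, -0.706]
force: [0.3, -0.9, -0.1]
grip_width: 0.996
az -84.70 [-0.046  0.012  0.021] [ 0.3 -0.9 -0.1] [535.9  41.3  83.1]
time_s: 19.95
eef_pos: [536.5, 41.2, 84.7]
ee_rot: [-0.033, 0.032, -0.706, 0.707]
force: [-2.2, -0.6, 6.2]
grip_width: 0.664
az -84.73 [-0.033  0.274  0.045] [-2.2 -0.6  6.2] [536.5  41.2  84.7]
```

```bash
python3 -m crank '[{"dp":[0,-3,0],"roll":0,"gripper":130},{"dp":[0,-8,0],"roll":0,"gripper":130},{"dp":[0,-15,0],"roll":0,"gripper":130},{"dp":[0,-25,0],"roll":0,"gripper":130},{"dp":[0,-50,0],"roll":0,"gripper":130},{"dp":[0,-80,0],"roll":0,"gripper":130},{"dp":[0,-110,0],"roll":0,"gripper":130},{"dp":[0,-130,0],"roll":0,"gripper":130},{"dp":[0,-130,0],"roll":0,"gripper":130}]';python3 q.py
python3 - <<'E'
from h import *
plan([450,335,215],-84.5)
E
```

```text
time_s: 20.7
eef_pos: [537.3, 41.2, 218.2]
ee_rot: [-0.036, 0.03, -0.706, 0.707]
force: [1.0, -0.5, -4.5]
grip_width: 0.667
az -84.73 [-0.055  0.005 -0.006] [ 1.  -0.5 -4.5] [537.3  41.2 218.2]
dp [  60.     2.1 -300.6] az,roll [-84.73, -0.004] tilt [ 0.009 -0.001 -1.   ] pos [537.3  41.2 218.2] j [-0.14  0.37  1.52  0.    1.25  1.34] F [ 1.  -0.5 -4.5] t 20.7 w 0.6672069098167036
```

```bash
python3 -m crank '[{"dp":[10,0,-30],"roll":0,"gripper":130},{"dp":[16,0,-66],"roll":0,"gripper":130},{"dp":[24,0,-104],"roll":0,"gripper":130},{"dp":[32,0,-142],"roll":0,"gripper":130},{"dp":[40,0,-180],"roll":0,"gripper":130},{"dp":[48,0,-218],"roll":0,"gripper":130},{"dp":[54,0,-255],"roll":0,"gripper":130},{"dp":[60,0,-280],"roll":0,"gripper":130},{"dp":[60,0,-301],"roll":0,"gripper":130},{"dp":[60,0,-301],"roll":0,"gripper":130}]'
python3 - <<'E'
from h import *
p=eyes.capture('wrist'); save(p,'w9.png')
s=ctrl.sense()['eef_pos']; u=s[2]-28.7
look(p,[('hasp_top',81),('knob_grip',u+42),('bow_grip',u+17)])
plan([541,342,160],-84.5)
for c in('scene','top'): look(eyes.capture(c),[('hasp_top',81)])
E
```

```text
time_s: 21.53
eef_pos: [446.8, 338.7, 211.8]
ee_rot: [0.033, -0.034, 0.706, -0.706]
force: [-0.3, 0.1, -6.4]
grip_width: 0.662
hasp_top [(0.7, array([329.,  80.]), array([543.5, 341.3]))]
knob_grip [(0.58, array([318., 295.]), array([448.4, 340.1]))]
bow_grip [(0.83, array([321.,  71.]), array([539.1, 347.5]))]
dp [-93.   52.3   1.2] az,roll [-84.78, -0.0049] tilt [-0.001 -0.001 -1.   ] pos [448.4 334.8 212.4] j [ 0.43  0.42  1.45 -0.    1.27  1.91] F [-0.4 -1.4 -5. ] t 21.7333 w 0.6613620713933863
hasp_top [(0.65, array([422., 295.]), array([479.1, 312.6])), (0.61, array([412., 314.]), array([539.7, 345. ]))]
hasp_top [(0.83, array([163., 195.]), array([539.5, 349.6]))]
```

```bash
python3 -m crank '[{"dp":[-30,0,0.5],"roll":0,"gripper":130},{"dp":[-60,0,0.5],"roll":0,"gripper":130},{"dp":[-85,10,0.5],"roll":0,"gripper":130},{"dp":[-93,25,0.5],"roll":0,"gripper":130},{"dp":[-93,40,0.5],"roll":0,"gripper":130},{"dp":[-93,48,0.5],"roll":0,"gripper":130},{"dp":[-93,52,0.5],"roll":0,"gripper":130},{"dp":[-93,52,0.5],"roll":0,"gripper":130},{"dp":[-93,52,0.5],"roll":0,"gripper":130}]'
python3 - <<'E'
from h import *
p=eyes.capture('scene'); w=eyes.capture('wrist'); s=ctrl.sense()['eef_pos']; u=s[2]-28.7
plan([541,343,160],-84.5)
look(w,[('knob_grip',u+42),('bow_grip',u+17)]); look(p,[('hasp_top',81),('knob_grip',u+42),('bow_grip',u+17)])
a=cv2.resize(p['color'][230:380,320:470,::-1],(600,600),interpolation=cv2.INTER_CUBIC)[:, :400]
b=cv2.resize(w['color'][:,:,::-1],(400,250)); o=np.zeros((600,800,3),np.uint8); o[:,:400]=cv2.resize(p['color'][250:370,350:430,::-1],(400,600),interpolation=cv2.INTER_CUBIC); o[:250,400:]=b
o[250:600,400:]=cv2.resize(w['color'][50:350,160:480,::-1],(400,350))[:350]
cv2.imwrite('pics/f.png',o)
E
```

```text
time_s: 22.68
eef_pos: [541.2, 343.7, 162.1]
ee_rot: [0.033, -0.032, 0.707, -0.706]
force: [0.2, 0.3, -5.0]
grip_width: 0.662
dp [0.4 2.4 0.8] az,roll [-84.73, -0.004] tilt [ 0.002  0.001 -1.   ] pos [541.3 343.8 162.4] j [ 0.38  0.64  1.23 -0.    1.26  1.86] F [ 0.2  1.2 -5.3] t 22.7833 w 0.664335189330921
knob_grip [(0.64, array([319., 296.]), array([542.4, 344.7]))]
bow_grip [(0.58, array([324.,  70.]), array([634.2, 351. ]))]
hasp_top [(0.94, array([410., 311.]), array([536.9, 335.1])), (0.57, array([267., 204.]), array([ 726.4, -199.5]))]
knob_grip [(0.5, array([292., 108.]), array([ 473. , -513.1])), (0.47, array([414., 299.]), array([550.7, 341.6]))]
bow_grip [(0.39, array([314., 122.]), array([ 427.1, -423.2]))]
```

View pics/f.png

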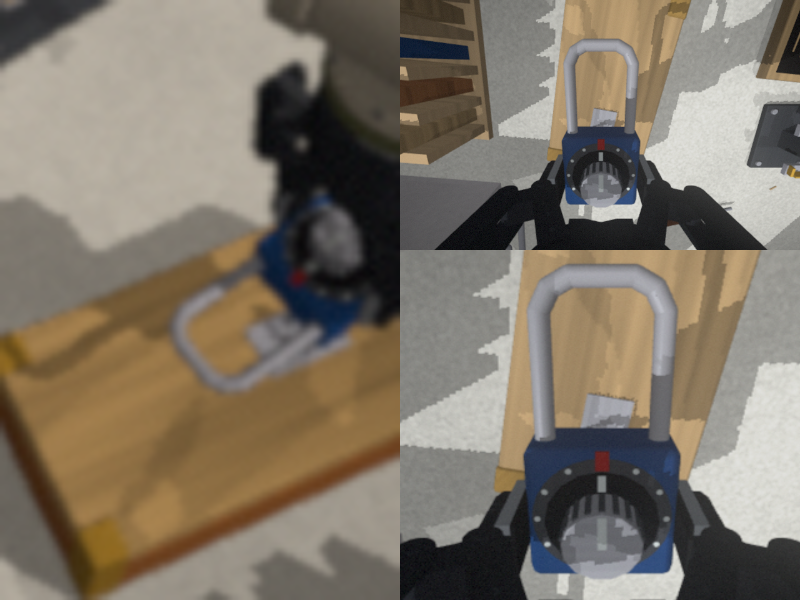

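```bash
python3 - <<'E'
from h import *
w=eyes.capture('wrist')
print([back(w,((x-400)*.8+160,50+(y-250)*300/350),62)[:2].round(1) for x,y in((590,394),(635,401))])
R=np.array(w['R']);c=-R.T@w['t'];s=ctrl.sense()['eef_pos']
A=Rn.from_euler('z',-5.3,degrees=True).as_matrix()
v={**w}; c2=np.array([463.6,42.4,248.9])+A@(c-s); R2=R@A.T; v['R']=R2; v['t']=-R2@c2
print('chk',back(v,(3,104),81)[:2],[back(v,q,62)[:2].round(1) for q in((0,75),(36,75),(45,129),(5,128))])
im=cv2.imread('pics/w2.png'); E=im[60:145,0:60]
print(s)
E
```

```text
[array([568.9, 353. ]), array([566.7, 324.9])]
chk [542.59001795 339.99807825] [array([569.2, 353.3]), array([569.1, 318.4]), array([518.1, 325.1]), array([519.1, 365.7])]
[541.13119849 343.62676142 161.42881292]
```

```bash
python3 -m crank '[{"dp":[-1,1,1],"roll":0,"gripper":130},{"dp":[-1,2,2],"roll":0,"gripper":130},{"dp":[-1,2,2],"roll":0,"gripper":130},{"dp":[-1,2,2],"roll":0,"gripper":130},{"dp":[-1,2,2],"roll":0,"gripper":130},{"dp":[-1,2,2],"roll":0,"gripper":130}]'; python3 q.py
python3 -c "
from h import *
print(ctrl.finish_job())"
```

```text
time_s: 23.58
eef_pos: [542.3, 341.7, 159.2]
ee_rot: [0.032, -0.032, 0.706, -0.706]
force: [0.5, -1.1, -5.3]
grip_width: 0.666
az -84.74 [0.006 0.036 0.029] [ 0.5 -1.1 -5.3] [542.3 341.7 159.2]
the job is handed in; nothing more can be done
None
```

The job is handed in at about 23.6 s. The opened small blue padlock is held level, dial up and shackle out, directly above the gouge case's staple. There is no verdict yet, only my own checks.

- **Seating:** I set the lock in the dark steel rest and let go of it. A picture then showed it seated square between the yellow lips.
- **Dial:** It started at three notches counter-clockwise (1.57). I turned it clockwise in steps of about a notch, reading the wrist torque between steps. The torque about the dial axis stayed near the noise, so I never clearly felt the clicks. The picture after letting go showed the white pointer at the red mark.
- **Shackle:** I pulled until the force rose from about 3 N to 9 N, after about 18 mm. That fits 16 mm of travel plus the 2 mm of play in the rest. The cameras then put the bar 91 to 95 mm from the lock's centre, against 92 mm expected when fully out.
- **Final pose:** The tool is at (542, 342, 159). The wrist camera puts the staple at about (543, 341). The lock's underside should be about 50 mm above the staple top. The grip reads 57 mm against the 58 mm body, and the force is 5.3 N, the lock's weight.

**Disagreements and limits:**
- The scene and top cameras put the staple up to 8 mm away from the wrist estimate. I trusted the wrist camera, whose two views agreed on the staple plate's front edge.
- After the shackle pull I checked that the lock was still in the rest only by numbers: it had slid about 2 mm, within the play. I took no picture at that point.
- I did not check the other objects with a separate picture at the end. Nothing I did touched them as far as the force readings show.

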